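# Balance the centrifuge rotor

### The arm

A 6-joint arm with a two-finger parallel gripper is mounted at the origin on the work surface. World frame = base frame: x ahead of the robot, y to its left, z up, the work surface at z = 0. Lengths are in m, angles in rad, forces in N, time in s.
With the tool pointing down it reaches from about 0.35 to 0.775 m from the base axis. Payload 5.5 kg.
Tool frame: the origin (TCP) lies on the centre line of the jaws, within the pads' length; the fingertips stand 11 mm ahead of it and the grasp point (between the pads) lies 8 mm behind it (env.tip_extent is the distance from the TCP to the fingertips, in m); z points along the fingers, y is the line along which they close (so a half turn about z gives the same grasp; the last joint's range is limited). The gripper opens to 85 mm and grips with 20 to 120 N. Pads are 22 mm wide; open, the fingers measure 114 mm over their backs; the gripper's body (76 mm by 85 mm) begins 54 mm behind the grasp point. The pads swing forward as they close: fully open they stand 13 mm farther back than shut.
Start: joints at [1.095, 0.313, 0.046, 1.304, 0, 1.431], TCP at [0.19, 0.543, 0.22] pointing down, gripper open.
Joint ranges: [-2.76, 2.76], [-0.86, 1.69], [-1.03, 1.26], [-2.2, 2.34], [-1.47, 1.5], [-3.14, 3.14]. Speed limits (rad/s): [2.57, 2.57, 3.14, 3.14, 3.14, 3.14].

### API

Orientations are given as a unit quaternion [w, x, y, z].
In Python, from workcell import env gives the robot as it stands.
- The arm moves only by the shell command python3 -m jog 'ROWS' [FORCE]. ROWS is JSON, a list of rows, each a list of 5 numbers: the gripper's target within -1 to 1 (shut at 1, half-way at 0, fully open at -1), then the shift along the tool's x, y, z in m, then the turn about the tool's z in degrees. In form: [[fingers, tx, ty, tz, turn], ...]. A call has 1 to 5 rows; each row shifts and turns the commanded pose from where the row before left it, along the tool's axes as they then stand; what a row does not reach is not made up. A row lasts 1/12 s, in which the tool goes at most 41.7 mm and 7.16 degrees, less where a joint would pass 70% of its speed; a pose out of reach is approached as far as the arm can. A call is refused whole if a number of a shift passes 0.0417 or a number of a turn 7.16, either way. A call with a gripper value outside its range is refused whole. The fingers move at their own pace and stop on an object; FORCE is the grip in N (left out, the last holds). Time passes only in rows, so rows that do not move let the fingers close. It gives the time, the measured TCP pose, the force, the opening and the grip force at its end, in the units of the state.
- env.get_state(): the state, without advancing time (a new reading comes with each control period).
- env.read_camera(name): name is "scene" or "top"; returns a dict with "img" (400x640x3 uint8, red, green, blue), "fov_y" (degrees; the focal length in pixels is half the picture's height over the tangent of half this angle, whatever the lens; pixels are square), "cx", "cy" (the principal point, pixels), "T" (4x4, takes a point from camera to world coordinates). Camera axes: x right, y up, looking along -z (the intrinsics and any distortion apply to the point x, -y, -z); pixel columns grow to the right and rows downward; lengths in m; the calibration is good to about 2 mm. A picture is of the moment at which its call begins. There is no depth.
- env.hand_in(): hands the job in; it is judged then, once.
The state is a dict: "clock": time; "joint_pos": joint angles; "qvel": joint speeds; "tau": joint torques, N m; "tcp_pos": TCP position; "orientation": TCP orientation; "wrist_force": force on the tool from outside, world axes, zero at the start; "ft_torque": the same for the moment, N m; "finger_gap": finger opening in m; "grip_force": force on a finger pad.
Only numpy, scipy, OpenCV 4.12 (cv2) and the standard library are available. Lean on these libraries where they do the work, as an engineer would, in place of code of your own. Each camera call takes 0.05 s, during which the arm holds its last target. There are 200 camera calls.

### The job

Two carriers, a low one and a tall one, already sit in the centrifuge rotor. Balance the rotor: put each of the two carriers from the bench into the pocket straight across the rotor from the one of its own height, set down (not dropped) flat on the pocket's floor. Leave the carriers already in the rotor where they are and do not push or knock over the other things on the bench.

Things in the scene. Friction and masses are not known exactly. Their poses are not given: they have to be found in the camera images.
- rotor: Centrifuge rotor locked on a low stand, any yaw. Four equal open square pockets in a cross, centred 95 mm from the axis, sides along the rotor's x and y: 72 x 72 mm inside, floor 42 mm above the bench, walls 4 mm thick, rim 54 mm above the bench. Black knob in the middle, radius 18 mm, top at 68 mm. Origin: on the axis at bench level; x points to pocket_1, y to pocket_2, z up.
- low_twin: Low carrier already in the rotor: square aluminium bucket with flat grey lid, 60 x 60 mm, 45 mm high to the lid's top; on the lid a central upright grey fin handle 44 mm long (along its x), 14 mm thick (along y), 38 mm high: 83 mm in all. About 0.25 kg, sits loose in one of the pockets. Origin: centre of its underside; z up.
- tall_twin: Tall carrier already in the rotor: square aluminium bucket with flat grey lid, 60 x 60 mm, 85 mm high to the lid's top; on the lid a central upright grey fin handle 44 mm long (along its x), 14 mm thick (along y), 38 mm high: 123 mm in all. About 0.40 kg, sits loose in a pocket next to the low one's. Origin: centre of its underside; z up.
- low_spare: Low carrier standing on the bench: like the low one in the rotor: square aluminium bucket with flat grey lid, 60 x 60 mm, 45 mm high to the lid's top; on the lid a central upright grey fin handle 44 mm long (along its x), 14 mm thick (along y), 38 mm high: 83 mm in all. About 0.25 kg, loose, left or right of the rotor, any yaw. Origin: centre of its underside; z up.
- tall_spare: Tall carrier standing on the bench: like the tall one in the rotor: square aluminium bucket with flat grey lid, 60 x 60 mm, 85 mm high to the lid's top; on the lid a central upright grey fin handle 44 mm long (along its x), 14 mm thick (along y), 38 mm high: 123 mm in all. About 0.40 kg, loose, on the other side of the rotor, any yaw. Origin: centre of its underside; z up.
- bottle: Bystander: closed bottle, radius 30 mm, 140 mm high, loose, standing. Origin: centre of its underside.
- slide_box: Bystander: flat closed box of microscope slides, 77 x 112 x 38 mm, loose. Origin: centre of its underside.
- pot: Bystander: empty open plastic pot, rim radius 33 mm, 60 mm high, loose. Origin: centre of its underside.
- pocket_1 (a point): Centre of the floor of the rotor pocket on the rotor's +x side (95 mm from the axis, 42 mm above the bench); straight across the axis from it is pocket_3.
- pocket_2 (a point): Centre of the floor of the rotor pocket on the rotor's +y side (95 mm from the axis, 42 mm above the bench); straight across the axis from it is pocket_4.
- pocket_3 (a point): Centre of the floor of the rotor pocket on the rotor's -x side (95 mm from the axis, 42 mm above the bench); straight across the axis from it is pocket_1.
- pocket_4 (a point): Centre of the floor of the rotor pocket on the rotor's -y side (95 mm from the axis, 42 mm above the bench); straight across the axis from it is pocket_2.
There are look-alikes about, which are no part of the job. Leave any green look-alike of the low_spare alone. What is shaped like the tall_spare but blue is not meant.

How it is judged:
By the outcome, as a careful person would: the job done as asked, in the order asked, and still so for the second after the job is handed in, with the robot touching nothing.
It also fails if it takes over 64 s, if anything falls off the work surface, if the arm or the gripper's body presses on something with over 40 N, if the wrist force passes 120 N, or if a joint passes its speed limit or range.

## Working session

There is one attempt and no reset: what is moved stays moved. The work goes in short steps, Python scripts to look and compute and a shell command to move; the robot and the scene stay as the last step left them, time stands still between calls to the robot, and variables do not carry over. Pictures are saved under pics/ and viewed, at most 10 in all, crops included, and the job is handed in when it is done.

```bash
mkdir -p pics; ls; cat > h.py <<'E'
import numpy as np, cv2
from workcell import env
def cam(n):
    c=env.read_camera(n); return c
def save(c,f): cv2.imwrite(f,c["img"][:,:,::-1])
def ray(c,u,v):
    f=200/np.tan(np.radians(c["fov_y"])/2)
    d=np.array([(u-c["cx"])/f,-(v-c["cy"])/f,-1]); T=np.array(c["T"])
    return T[:3,3],T[:3,:3]@d
def onz(c,u,v,z):
    o,d=ray(c,u,v); return (o+d*(z-o[2])/d[2])[:2]
def proj(c,p):
    T=np.array(c["T"]); q=T[:3,:3].T@(np.array(p)-T[:3,3]); f=200/np.tan(np.radians(c["fov_y"])/2)
    return c["cx"]+f*q[0]/-q[2], c["cy"]-f*q[1]/-q[2]
E
python3 - <<'E'
from h import *
for n in("top","scene"):
    c=cam(n);save(c,f"pics/{n}0.png");print({k:c[k] for k in c if k!="img"})
print(env.get_state())
E
```

```text
pics
{'fov_y': 52.045320081507775, 'cx': 326.31890350455757, 'cy': 196.95219074440317, 'T': array([[ 0.10159201,  0.9745888 , -0.19963901,  0.36411711],
       [-0.99481329,  0.10054437, -0.01540613,  0.03374218],
       [ 0.00505794,  0.20016868,  0.97974839,  1.13942053],
       [ 0.        ,  0.        ,  0.        ,  1.        ]])}
{'fov_y': 48.08979780873202, 'cx': 317.6593596070568, 'cy': 195.6210067052451, 'T': array([[-0.80278162, -0.39643128,  0.44540308,  1.17098064],
       [ 0.59618617, -0.5208923 ,  0.6109282 ,  0.88369429],
       [-0.01018401,  0.75598509,  0.65450961,  0.91180911],
       [ 0.        ,  0.        ,  0.        ,  1.        ]])}
{'clock': 0.1, 'joint_pos': array([ 1.09542523e+00,  3.13951394e-01,  4.51090816e-02,  1.30359699e+00,
       -2.49407869e-06,  1.43119480e+00]), 'qvel': array([-0.000706  , -0.00095075,  0.00286134,  0.00083021,  0.00120074,
        0.0004694 ]), 'tau': array([ 3.42694439e-03, -4.81725097e+01,  2.99243402e+01,  1.27309104e-02,
       -1.16973088e-04,  8.35491932e-06]), 'tcp_pos': array([0.18925587, 0.54246905, 0.21868995]), 'orientation': array([-2.47445517e-04,  1.67097188e-01,  9.85940087e-01, -7.83333554e-04]), 'wrist_force': array([-0.21154317, -0.47036758, -0.05332581]), 'ft_torque': array([ 0.0078896 , -0.00664435, -0.03239963]), 'grip_force': 0.0, 'finger_gap': 0.08559316629513423}
```

View pics/top0.png

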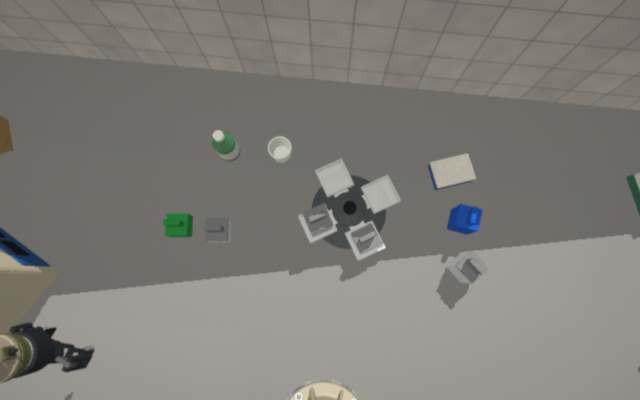

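View pics/scene0.png

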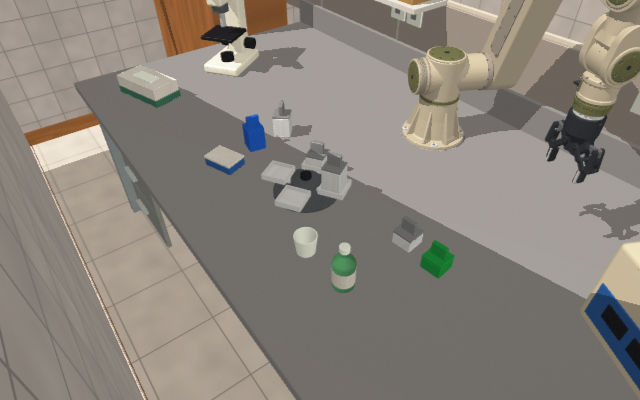

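Top view: the grey low carrier is at (218,230) and a green look-alike at (178,225). The grey tall carrier is at (468,265), with a blue look-alike at (465,218). By description, the grey ones are the spares. The rotor hub is at (350,208) with twins at (318,222) and (366,240), and its free pockets are at (335,178) and (380,195). I'll confirm in an enlarged crop.

```bash
python3 - <<'E'
from h import *
c=cv2.imread("pics/top0.png")
def cr(x,y,w,h,s): return cv2.resize(c[y:y+h,x:x+w],None,fx=s,fy=s,interpolation=cv2.INTER_CUBIC)
a=cr(295,150,110,120,5) # 550x600
b=np.vstack([cr(190,205,50,60,5),cr(443,235,50,60,5)])
cv2.imwrite("pics/m1.png",np.hstack([a,b]))
E
```

```text
(no output)
```

View pics/m1.png

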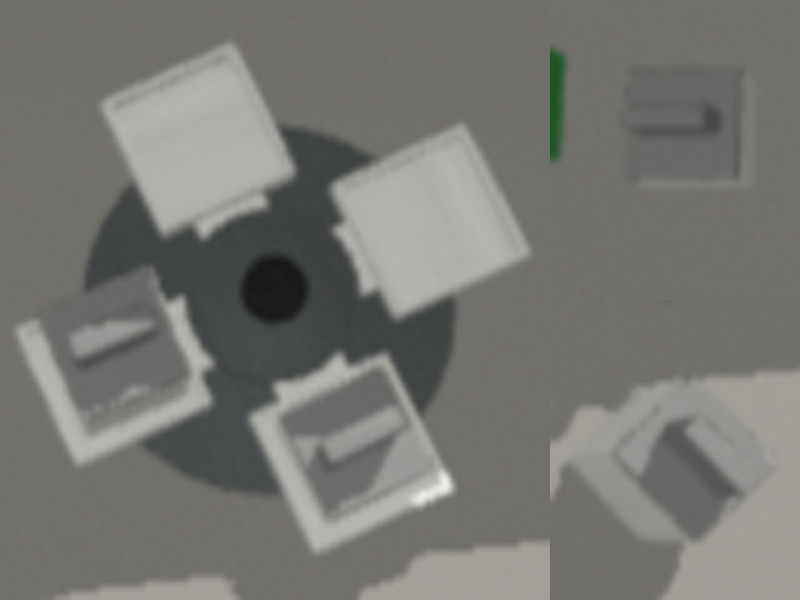

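The crop confirms it: the low spare is grey and not green, the tall spare is grey and not blue. The left twin (318,222) leans far off its pocket, so it is the tall one, and the right twin (366,240) is low. So tall goes to the right free pocket (380,195) and low to the upper one (335,178).

```bash
cat > geo.py <<'E'
from h import *
c=cam("top"); C=lambda pts,ox,oy,z:np.array([onz(c,x/5+ox-.4,y/5+oy-.4,z) for x,y in pts])
def sq(n,P):
    e=P-np.roll(P,1,0); a=np.degrees(np.arctan2(e[:,1],e[:,0]))%90
    print(n,P.mean(0).round(4),"sides",np.linalg.norm(e,axis=1).round(4),"ang%90",a.round(1))
    return P.mean(0)
u=sq("pkU",C([(102,103),(235,42),(296,172),(163,237)],295,150,.054))
r=sq("pkR",C([(331,184),(464,124),(531,253),(398,320)],295,150,.054))
k=C([(275,288)],295,150,.068)[0]; print("knob",k.round(4))
for n,p in(("U",u),("R",r)):
    d=p-k; print(n,np.linalg.norm(d),np.degrees(np.arctan2(d[1],d[0])))
sq("low lid",C([(80,65),(192,67),(190,185),(77,182)],190,205,.045))
sq("low fin",C([(75,103),(155,103),(155,131),(75,131)],190,205,.083))
sq("tall lid",C([(140,76),(225,160),(145,240),(65,155)],443,235,.085))
E
python3 geo.py
```

```text
pkU [0.6424 0.0344] sides [0.082  0.0811 0.0806 0.081 ] ang%90 [29.9 31.3 29.8 32.4]
pkR [ 0.6098 -0.0951] sides [0.0825 0.0808 0.0796 0.0815] ang%90 [30.7 30.5 31.2 32.6]
knob [ 0.5611 -0.0138]
U 0.09444534137071091 30.68408449348621
R 0.0948416900267887 -59.108795303222756
low lid [0.4684 0.3345] sides [0.063  0.0604 0.0635 0.0602] ang%90 [7.8 4.8 7.6 4.3]
low fin [0.4676 0.3348] sides [0.0146 0.0414 0.0146 0.0413] ang%90 [9.2 5.9 8.8 5.9]
tall lid [ 0.4383 -0.3349] sides [0.0573 0.0586 0.0591 0.0567] ang%90 [50.1 49.3 48.2 47.6]
```

```bash
cat > st.py <<'E'
import sys
from h import *
from scipy.spatial.transform import Rotation as R
s=env.get_state(); q=s["orientation"]; M=R.from_quat([q[1],q[2],q[3],q[0]]).as_matrix()
print("t",round(s["clock"],2),"p",s["tcp_pos"].round(4),"yaw_y",round(np.degrees(np.arctan2(M[1,1],M[0,1])),1),"tilt",M[:,2].round(3),"F",s["wrist_force"].round(1),"gap",round(s["finger_gap"],4),"grip",round(s["grip_force"],1),"j6",s["joint_pos"][5].round(2))
if len(sys.argv)>3:
    print("tool shift",(M.T@(np.array(sys.argv[1:4],float)-s["tcp_pos"])).round(4))
E
python3 -m jog '[[-1,0,0,0,7],[-1,0,0,0,7],[-1,0,0,0,7],[-1,0,0,0,7],[-1,0,0,0,7]]' && python3 -m jog '[[-1,0,0,0,7],[-1,0,0,0,7],[-1,0,0,0,7],[-1,0,0,0,7],[-1,0,0,0,2]]' && python3 -m jog '[[-1,-0.0235,0.0256,0,0],[-1,-0.0235,0.0256,0,0],[-1,-0.0235,0.0256,0,0],[-1,-0.0235,0.0256,0,0],[-1,-0.0235,0.0256,0,0]]' ; python3 st.py 0.468 0.335 0.14
```

```text
clock: 0.57
tcp_pos: [0.1894, 0.5427, 0.2191]
orientation: [-0.0, 0.459, 0.889, -0.0]
wrist_force: [-0.3, 0.4, 0.9]
finger_gap: 0.0853
grip_force: 0.0
clock: 0.98
tcp_pos: [0.1894, 0.5427, 0.2191]
orientation: [0.0, 0.673, 0.74, -0.0]
wrist_force: [0.1, -0.4, -0.1]
finger_gap: 0.0853
grip_force: 0.0
clock: 1.4
tcp_pos: [0.3294, 0.4377, 0.2192]
orientation: [-0.0, 0.67, 0.742, -0.0]
wrist_force: [0.1, 0.3, 0.0]
finger_gap: 0.0856
grip_force: 0.0
t 1.4 p [0.3294 0.4377 0.2192] yaw_y 5.8 tilt [-0. -0. -1.] F [0.1 0.3 0. ] gap 0.0856 grip 0.0 j6 2.25
tool shift [-0.1162  0.1275  0.0792]
```

```bash
python3 -m jog '[[-1,-0.0232,0.0255,0,0],[-1,-0.0232,0.0255,0,0],[-1,-0.0232,0.0255,0.02,0],[-1,-0.0232,0.0255,0.03,0],[-1,-0.0234,0.0255,0.03,0]]' >/dev/null;  python3 -m jog '[[-1,0,0,0,0],[-1,0,0,0,0]]' >/dev/null; python3 st.py 0.468 0.335 0.063
python3 - <<'E'
from h import *
t=cam("top")["img"];s=cam("scene")["img"]
a=cv2.resize(t[190:270,150:280],None,fx=3,fy=3,interpolation=2);b=cv2.resize(s[170:290,340:470],None,fx=3,fy=3,interpolation=2)
b=cv2.resize(b,(390,360)); a=cv2.copyMakeBorder(a,0,120,0,0,0)
cv2.imwrite("pics/m2.png",np.hstack([a,b])[:,:,::-1])
E
```

```text
t 1.98 p [0.4619 0.3378 0.1426] yaw_y 5.6 tilt [-0.004 -0.002 -1.   ] F [-1.  -0.2  0.3] gap 0.0853 grip 0.0 j6 1.96
tool shift [-0.0032  0.0062  0.0795]
```

View pics/m2.png

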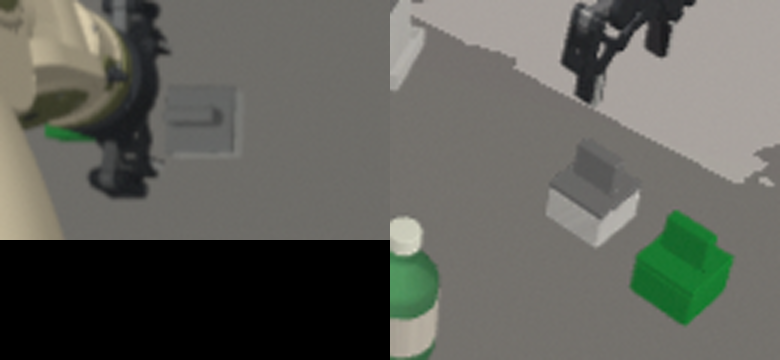

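The gripper stands over the grey low spare, fin at crop (195,115), with its jaws across the fin. The offset in the picture is parallax. Next I descend and grip.

```bash
python3 -m jog '[[-1,-0.003,0.006,0,0],[-1,0,0,0.025,0],[-1,0,0,0.025,0],[-1,0,0,0.02,0],[-1,0,0,0.009,0]]' 50 |grep force; python3 st.py 0.468 0.335 0.063;  python3 -m jog '[[1,0,0,0,0],[1,0,0,0,0],[1,0,0,0,0],[1,0,0,0,0],[1,0,0,0,0]]' |grep -v orient; python3 -m jog '[[1,0,0,0,0],[1,0,0,0,0],[1,0,0,0,0],[1,0,0,0,0],[1,0,0,0,0]]' >/dev/null; python3 st.py 0.468 0.335 0.063
```

```text
wrist_force: [0.3, -0.8, 0.7]
grip_force: 0.0
t 2.5 p [0.4672 0.3379 0.0646] yaw_y 5.9 tilt [-0.001 -0.001 -1.   ] F [ 0.3 -0.8  0.7] gap 0.0854 grip 0.0 j6 1.96
tool shift [-0.0029  0.0005  0.0016]
clock: 2.92
tcp_pos: [0.4694, 0.338, 0.0673]
wrist_force: [0.4, -0.0, 0.5]
finger_gap: 0.0252
grip_force: 0.0
t 3.33 p [0.4689 0.3378 0.067 ] yaw_y 5.8 tilt [ 0.001  0.001 -1.   ] F [-2.2 -0.1  5.9] gap 0.0117 grip 48.9 j6 1.96
tool shift [-0.0027 -0.0011  0.004 ]
```

```bash
python3 -m jog '[[1,0,0,-0.015,0],[1,0,0,-0.025,0],[1,0,0,-0.03,0],[1,0,0,-0.03,0],[1,0,0,-0.03,0]]' |grep force;  python3 -m jog '[[1,0,0,0,-5],[1,0,0,0,-5],[1,0,0,0,-5],[1,0,0,0,-5],[1,0,0,0,-5]]' |grep force; python3 st.py 0.6424 0.0344 0.197
```

```text
wrist_force: [-0.0, 0.7, -2.1]
grip_force: 49.2
wrist_force: [-0.2, 0.7, -2.0]
grip_force: 49.2
t 4.17 p [0.4682 0.337  0.1953] yaw_y 31.0 tilt [-0.001 -0.001 -1.   ] F [-0.2  0.7 -2. ] gap 0.012 grip 49.2 j6 1.51
tool shift [-0.3491 -0.0065 -0.0017]
```

```bash
python3 -m jog '[[1,-0.015,0,0,0],[1,-0.025,-0.001,0,0],[1,-0.03,-0.001,0,0],[1,-0.03,-0.001,0,0],[1,-0.03,-0.001,0,0]]' |grep force;  python3 -m jog '[[1,-0.03,-0.001,0,0],[1,-0.03,-0.001,0,0],[1,-0.03,0,0,0],[1,-0.03,0,0,0],[1,-0.03,0,0,0]]' |grep force; python3 -m jog '[[1,-0.03,0,0,0],[1,-0.023,0,0,0],[1,-0.013,0,0,0],[1,0,0,0,0],[1,0,0,0,0]]' |grep force; python3 st.py 0.6424 0.0344 0.197
python3 - <<'E'
from h import *
t=cam("top")["img"];s=cam("scene")["img"]
a=cv2.resize(t[120:270,270:400],None,fx=3,fy=3,interpolation=2);b=cv2.resize(s[110:260,240:370],None,fx=3,fy=3,interpolation=2)
cv2.imwrite("pics/m3.png",np.hstack([a,b])[:,:,::-1])
E
```

```text
wrist_force: [1.3, 1.0, -1.6]
grip_force: 49.2
wrist_force: [0.4, 0.0, -1.3]
grip_force: 49.2
wrist_force: [-0.6, 0.3, -2.4]
grip_force: 49.2
t 5.42 p [0.6399 0.0367 0.195 ] yaw_y 30.7 tilt [-0.002  0.001 -1.   ] F [-0.6  0.3 -2.4] gap 0.0119 grip 49.2 j6 0.97
tool shift [-0.0033  0.001  -0.002 ]
```

View pics/m3.png

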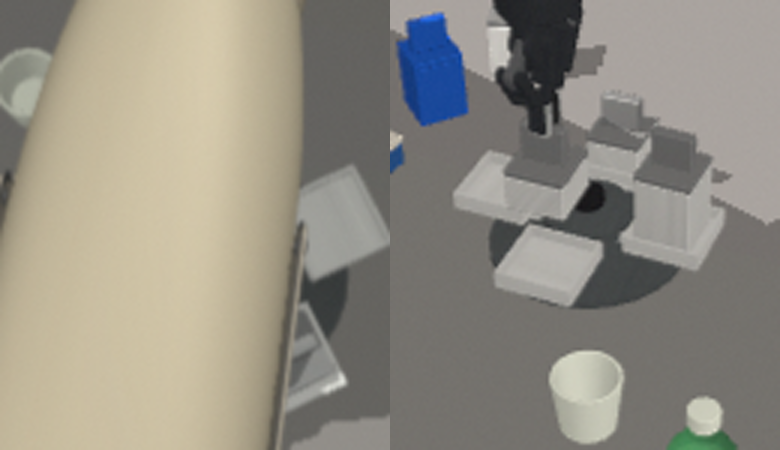

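The low carrier hangs level above its pocket: lid corners at crop (504,170), (567,185) and (588,148), with the empty pocket below at (550,260). I'll check its offset in the jaws from these corners.

```bash
python3 - <<'E'
from h import *
c=cam("scene"); z=.195-.067+.045
g=lambda x,y,z:onz(c,240+(x-390)/3-.33,110+y/3-.33,z)
P=[g(504,170,z),g(567,185,z),g(588,148,z)]
print(np.round(P,4),"centre",(P[0]+P[2])/2,"sides",np.linalg.norm(P[0]-P[1]),np.linalg.norm(P[2]-P[1]))
Q=[g(*p,.054) for p in((548,226),(603,239),(570,291),(495,271))]
print("pocket by scene",np.round(Q,4),np.mean(Q,0))
E
python3 st.py
```

```text
[[0.6823 0.03  ]
 [0.6494 0.0831]
 [0.602  0.0489]] centre [0.64211431 0.03948587] sides 0.062426912912459 0.05842679139302082
pocket by scene [[ 0.6188 -0.0023]
 [ 0.5867  0.0475]
 [ 0.6566  0.0906]
 [ 0.6978  0.0232]] [0.63998623 0.03972855]
t 5.57 p [0.6395 0.0382 0.1958] yaw_y 30.8 tilt [-0.001  0.001 -1.   ] F [-0.5  0.9 -2.2] gap 0.012 grip 49.2 j6 0.97
```

```bash
python3 -m jog '[[1,-0.001,0,0.015,0],[1,0,0,0.02,0],[1,0,0,0.02,0],[1,0,0,0.013,0],[1,0,0,0,0]]' |grep force; python3 -m jog '[[1,0,0,0,0],[1,0,0,0,0]]' >/dev/null; python3 st.py 0.6424 0.0344 0.109
python3 - <<'E'
from h import *
s=cam("scene")["img"]
cv2.imwrite("pics/m4.png",cv2.resize(s[150:230,250:350],None,fx=7,fy=7,interpolation=2)[:,:,::-1])
E
```

```text
wrist_force: [-1.1, 1.1, -2.7]
grip_force: 49.2
t 6.15 p [0.6412 0.0369 0.1291] yaw_y 30.8 tilt [ 0.002  0.    -1.   ] F [ 0.5 -0.3 -2.4] gap 0.0117 grip 49.2 j6 0.97
tool shift [-0.0028 -0.0003  0.0201]
```

View pics/m4.png

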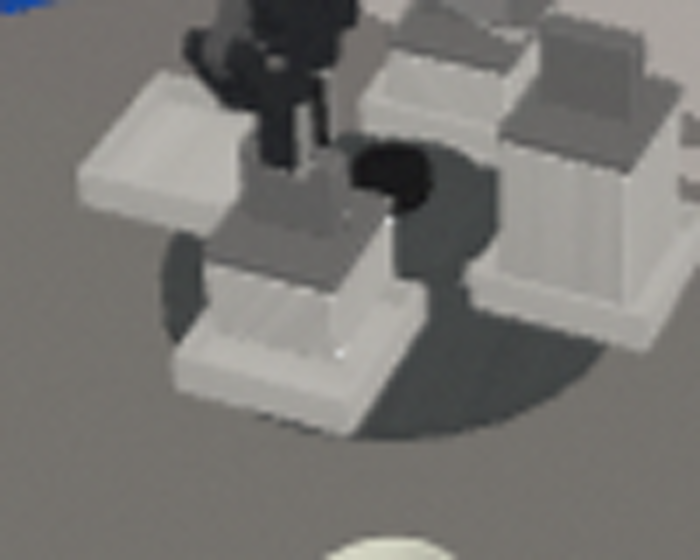

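The carrier sits just above its pocket: front bottom corner at (340,356), rim's outer front corner at (348,400), left (176,355) and right (428,292).

```bash
python3 - <<'E'
from h import *
c=cam("scene")
g=lambda x,y,z:onz(c,250+x/7-.43,150+y/7-.43,z)
a=np.radians(30.8); X=np.array([np.cos(a),np.sin(a)]);Y=np.array([-np.sin(a),np.cos(a)])
z=.062
F=g(340,356,z); L=g(205,262,z+.045);T=g(332,290,z+.045);Rr=g(393,215,z+.045)
rf=g(348,400,.054);rl=g(176,358,.054);rr=g(428,292,.054)
for n,p in dict(F=F,T=T,L=L,R=Rr,rf=rf,rl=rl,rr=rr).items(): print(n,(p@X*1000).round(1),(p@Y*1000).round(1))
E
```

```text
F 595.7 -269.5
T 606.5 -266.2
L 609.8 -320.7
R 554.2 -262.8
rf 610.9 -259.4
rl 614.0 -335.9
rr 536.5 -256.0
```

Averaged over the corners, the carrier is centred to within a few mm. I'll go down gently and watch the force.

```bash
python3 -m jog '[[1,-0.001,0,0.006,0],[1,-0.001,0,0.005,0],[1,0,0,0,0]]' |grep wrist;python3 st.py 0.6424 0.0344 0.109; python3 -m jog '[[1,0,0,0.004,0],[1,0,0,0.003,0],[1,0,0,0,0]]' |grep wrist; python3 st.py 0.6424 0.0344 0.109
```

```text
wrist_force: [-1.1, 0.9, -3.1]
t 6.5 p [0.6414 0.0341 0.1158] yaw_y 30.7 tilt [-0.001  0.    -1.   ] F [-1.1  0.9 -3.1] gap 0.012 grip 49.2 j6 0.96
tool shift [-0.0003  0.001   0.0068]
wrist_force: [0.0, 0.3, -2.5]
t 6.75 p [0.6415 0.0342 0.1094] yaw_y 30.7 tilt [-0.001 -0.    -1.   ] F [ 0.   0.3 -2.5] gap 0.0121 grip 49.2 j6 0.96
tool shift [-0.0003  0.0008  0.0004]
```

```bash
python3 -m jog '[[1,0,0,0.001,0],[1,0,0,0,0]]' |grep wrist; python3 -m jog '[[1,0,0,0.001,0],[1,0,0,0,0]]' |grep wrist; python3 st.py 0.6424 0.0344 0.109
```

```text
wrist_force: [-1.7, -0.6, 1.0]
wrist_force: [-4.0, 0.6, 6.1]
t 7.08 p [0.6418 0.0343 0.1093] yaw_y 30.8 tilt [ 0.001 -0.    -1.   ] F [-4.   0.6  6.1] gap 0.0119 grip 50.3 j6 0.96
tool shift [-0.0002  0.0005  0.0003]
```

```bash
python3 -m jog '[[0.5,0,0,-0.001,0],[0.2,0,0,0,0],[0,0,0,0,0],[-0.2,0,0,0,0],[-0.2,0,0,0,0]]' |grep -v orient; python3 -m jog '[[-0.2,0,0,-0.015,0],[-0.2,0,0,-0.03,0],[-0.2,0,0,-0.035,0],[-0.2,0,0,-0.035,0],[-0.2,0,0,-0.015,0]]' |grep -v orient; python3 st.py 0.4383 -0.3349 0.24
```

```text
clock: 7.5
tcp_pos: [0.6419, 0.0344, 0.1087]
wrist_force: [0.3, -0.2, 0.7]
finger_gap: 0.0513
grip_force: 0.0
clock: 7.92
tcp_pos: [0.6434, 0.0343, 0.244]
wrist_force: [0.1, -0.4, 0.5]
finger_gap: 0.0511
grip_force: 0.0
t 7.92 p [0.6434 0.0343 0.244 ] yaw_y 30.8 tilt [ 0.006 -0.    -1.   ] F [ 0.1 -0.4  0.5] gap 0.0511 grip 0.0 j6 0.96
tool shift [-0.2123 -0.3651  0.0028]
```

Released; the low carrier is in place. Next is the tall spare, so I turn the tool and travel.

```bash
python3 -m jog '[[-0.2,0,0,0,7.1],[-0.2,0,0,0,7.1],[-0.2,0,0,0,7.1],[-0.2,0,0,0,7.1],[-0.2,0,0,0,7.1]]' >/dev/null;python3 -m jog '[[-0.2,0,0,0,7.1],[-0.2,0,0,0,7.1],[-0.2,0,0,0,7.1],[-0.2,0,0,0,7.1],[-0.2,0,0,0,7.1]]' >/dev/null; python3 -m jog '[[-0.2,0,0,0,1],[-0.2,0,0,0,0]]' >/dev/null; python3 st.py 0.4383 -0.3349 0.22
python3 - <<'E'
from h import *
t=cam("top")["img"]; s=cam("scene")["img"]
a=cv2.resize(t[235:295,443:503],None,fx=6,fy=6,interpolation=2); b=cv2.resize(s[130:230,240:350],(396,360),interpolation=2)
cv2.imwrite("pics/m5.png",np.hstack([a,b])[:,:,::-1])
E
```

```text
t 8.92 p [0.6418 0.0344 0.2387] yaw_y -41.1 tilt [-0.  0. -1.] F [-0.3  0.  -0.7] gap 0.0513 grip 0.0 j6 2.22
tool shift [-0.4121  0.0895  0.0187]
```

View pics/m5.png

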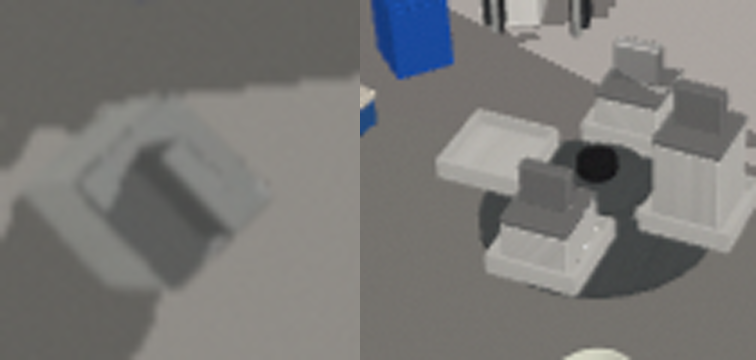

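The low carrier sits flat in its pocket, crop (550,235). The tall spare's lid is centred at crop (172,188), with its fin running along the down-right diagonal.

```bash
python3 -m jog '[[-0.2,-0.025,0.005,0,0],[-0.2,-0.035,0.0075,0,0],[-0.2,-0.035,0.0075,0,0],[-0.2,-0.035,0.0075,0,0],[-0.2,-0.035,0.0075,0,0]]' >/dev/null;python3 -m jog '[[-0.2,-0.035,0.0075,0,0],[-0.2,-0.035,0.0075,0,0],[-0.2,-0.035,0.0075,0,0],[-0.2,-0.035,0.0075,0,0],[-0.2,-0.035,0.0075,0,0]]' >/dev/null; python3 -m jog '[[-0.2,-0.035,0.0075,0.01,0],[-0.2,-0.025,0.006,0.01,0],[-0.2,-0.012,0.003,0,0],[-0.2,0,0,0,0],[-0.2,0,0,0,0]]' >/dev/null; python3 st.py 0.4383 -0.3349 0.104
python3 - <<'E'
from h import *
t=cam("top")["img"]; s=cam("scene")["img"]
a=cv2.resize(t[205:305,433:553],None,fx=3,fy=3,interpolation=2); b=cv2.resize(s[60:160,220:320],(400,400),interpolation=2)
a=cv2.copyMakeBorder(a,0,100,0,0,0)
cv2.imwrite("pics/m6.png",np.hstack([a,b])[:,:,::-1])
E
```

```text
t 10.27 p [ 0.4371 -0.3342  0.219 ] yaw_y -41.3 tilt [ 0.     0.001 -1.   ] F [ 0.4 -0.3  0.6] gap 0.0512 grip 0.0 j6 1.49
tool shift [0.0002 0.0014 0.115 ]
```

View pics/m6.png

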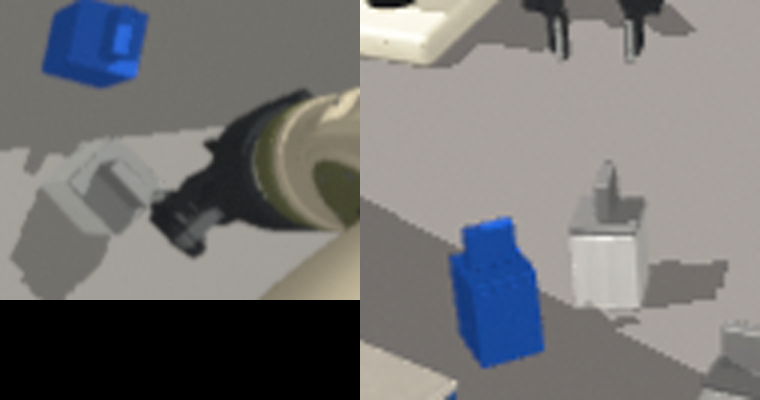

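The jaws (scene crop x = 560 and 630) straddle the grey fin at x = 605, edge-on and aligned. I'll descend and grip.

```bash
python3 -m jog '[[-0.2,0,0.001,0.02,0],[-0.2,0,0,0.03,0],[-0.2,0,0,0.03,0],[-0.2,0,0,0.02,0],[-0.2,0,0,0.014,0]]' 60 |grep wrist; python3 st.py 0.4383 -0.3349 0.104; python3 -m jog '[[1,0,0,0,0],[1,0,0,0,0],[1,0,0,0,0],[1,0,0,0,0],[1,0,0,0,0]]' |grep wrist; python3 -m jog '[[1,0,0,0,0],[1,0,0,0,0],[1,0,0,0,0]]' >/dev/null; python3 st.py;  python3 -m jog '[[1,0,0,-0.01,0],[1,0,0,-0.02,0],[1,0,0,-0.03,0],[1,0,0,-0.03,0],[1,0,0,-0.03,0]]' |grep wrist; python3 -m jog '[[1,0,0,-0.01,4.5],[1,0,0,0,4.5],[1,0,0,0,4.5],[1,0,0,0,4.5],[1,0,0,0,0]]' |grep wrist; python3 st.py 0.6098 -0.0951 0.24
```

```text
wrist_force: [0.3, 0.5, -0.2]
t 10.78 p [ 0.4381 -0.3323  0.1029] yaw_y -41.1 tilt [-0.001  0.002 -1.   ] F [ 0.3  0.5 -0.2] gap 0.0512 grip 0.0 j6 1.49
tool shift [-0.0018  0.0018 -0.0011]
wrist_force: [0.6, 2.0, 4.5]
t 11.45 p [ 0.4389 -0.3351  0.1065] yaw_y -41.2 tilt [ 0.003 -0.001 -1.   ] F [1.3 2.1 6.2] gap 0.0115 grip 59.3 j6 1.49
wrist_force: [0.9, -0.9, -4.3]
wrist_force: [0.4, 0.2, -4.1]
t 12.28 p [ 0.4375 -0.3347  0.2349] yaw_y -59.4 tilt [-0.001  0.    -1.   ] F [ 0.4  0.2 -4.1] gap 0.0112 grip 58.8 j6 1.81
tool shift [ 0.2704 -0.1184 -0.0051]
```

```bash
python3 -m jog '[[1,0.015,-0.006,-0.01,0],[1,0.025,-0.011,-0.01,0],[1,0.03,-0.013,0,0],[1,0.03,-0.013,0,0],[1,0.03,-0.013,0,0]]' |grep wrist; python3 -m jog '[[1,0.03,-0.013,0,0],[1,0.03,-0.013,0,0],[1,0.03,-0.013,0,0],[1,0.025,-0.012,0,0],[1,0.015,-0.007,0,0]]' |grep wrist; python3 -m jog '[[1,0.01,-0.004,0,0],[1,0,0,0,0],[1,0,0,0,0],[1,0,0,0,0]]' |grep wrist; python3 st.py 0.6098 -0.0951 0.1485
```

```text
wrist_force: [0.9, -0.1, -3.9]
wrist_force: [0.1, -0.2, -3.1]
wrist_force: [-0.1, -0.0, -2.8]
t 13.45 p [ 0.6089 -0.0963  0.2547] yaw_y -59.3 tilt [-0.001 -0.    -1.   ] F [-0.1 -0.  -2.8] gap 0.0113 grip 58.8 j6 2.32
tool shift [ 0.0015 -0.0006  0.1062]
```

Down to a few mm above the rim level (TCP 0.168), then a look.

```bash
python3 -m jog '[[1,0.001,0,0.015,0],[1,0,0,0.025,0],[1,0,0,0.025,0],[1,0,0,0.021,0],[1,0,0,0,0]]' |grep wrist; python3 -m jog '[[1,0,0,0,0],[1,0,0,0,0]]' >/dev/null; python3 st.py 0.6098 -0.0951 0.1485
python3 - <<'E'
from h import *
s=cam("scene")["img"]
cv2.imwrite("pics/m7.png",cv2.resize(s[120:220,240:350],None,fx=6,fy=6,interpolation=2)[:,:,::-1])
E
```

```text
wrist_force: [-1.1, 0.5, -4.8]
t 14.03 p [ 0.6108 -0.0959  0.1704] yaw_y -59.3 tilt [ 0.002 -0.001 -1.   ] F [ 0.5  0.9 -2.9] gap 0.0117 grip 58.9 j6 2.32
tool shift [-0.0005 -0.0012  0.0219]
```

View pics/m7.png

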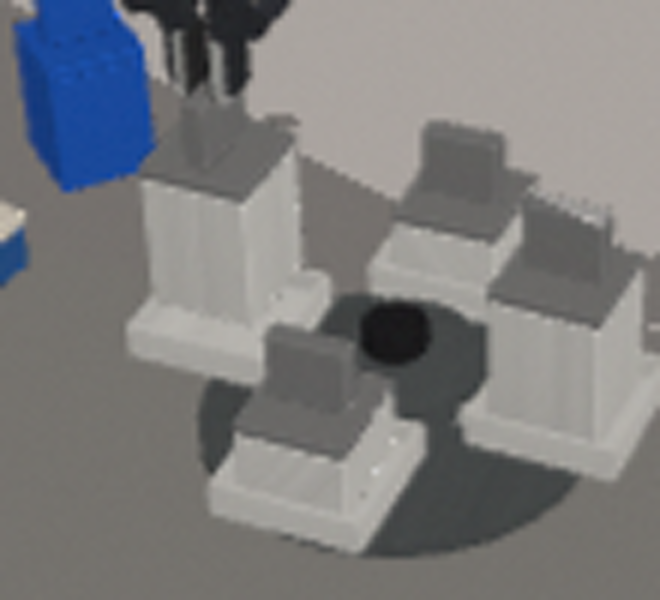

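The tall carrier hangs centred over its pocket, base at crop (205,315) and rim around (230,330). I'll lower it gently.

```bash
python3 -m jog '[[1,0,-0.001,0.006,0],[1,0,0,0.006,0],[1,0,0,0,0]]' |grep wrist; python3 -m jog '[[1,0,0,0.004,0],[1,0,0,0.003,0],[1,0,0,0,0],[1,0,0,0,0]]' |grep wrist; python3 st.py 0.6098 -0.0951 0.1485
```

```text
wrist_force: [-0.8, -0.4, -4.2]
wrist_force: [0.6, -0.2, -2.9]
t 14.67 p [ 0.6097 -0.0938  0.1495] yaw_y -59.2 tilt [-0.001  0.    -1.   ] F [ 0.6 -0.2 -2.9] gap 0.0112 grip 58.9 j6 2.32
tool shift [-0.0006  0.0012  0.001 ]
```

```bash
python3 -m jog '[[1,0,0,0.001,0],[1,0,0,0,0]]' |grep wrist; python3 -m jog '[[1,0,0,0.001,0],[1,0,0,0,0]]' |grep wrist; python3 st.py 0.6098 -0.0951 0.1485
```

```text
wrist_force: [-0.0, 0.0, -3.8]
wrist_force: [-1.1, 1.3, 0.9]
t 15.0 p [ 0.6102 -0.0939  0.1486] yaw_y -59.2 tilt [ 0.001 -0.    -1.   ] F [-1.1  1.3  0.9] gap 0.0116 grip 59.4 j6 2.32
tool shift [-0.001   0.0009  0.0001]
```

```bash
python3 -m jog '[[1,0,0,0.001,0],[1,0,0,0,0]]' |grep wrist; python3 -m jog '[[0.5,0,0,-0.001,0],[0.2,0,0,0,0],[0,0,0,0,0],[-0.2,0,0,0,0],[-0.2,0,0,0,0]]' |grep -v orient; python3 -m jog '[[-0.2,0,0,-0.015,0],[-0.2,0,0,-0.03,0],[-0.2,0,0,-0.03,0],[-0.2,0,0,-0.03,0],[-0.2,0,0,-0.01,0]]' |grep wrist; python3 -m jog '[[-0.2,-0.03,0,0,0],[-0.2,-0.03,0,0,0],[-0.2,-0.03,0,0,0],[-0.2,-0.03,0,0,0],[-0.2,-0.02,0,0,0]]' |grep wrist; python3 st.py
python3 - <<'E'
from h import *
t=cam("top")["img"]; s=cam("scene")["img"]
a=cv2.resize(t[150:270,290:410],(400,400),interpolation=2); b=cv2.resize(s[120:220,250:350],(400,400),interpolation=2)
cv2.imwrite("pics/m8.png",np.hstack([a,b])[:,:,::-1])
E
```

```text
wrist_force: [-2.2, 0.7, 6.2]
clock: 15.58
tcp_pos: [0.61, -0.094, 0.1478]
wrist_force: [-0.5, -0.3, 0.1]
finger_gap: 0.0513
grip_force: 0.0
wrist_force: [0.4, -0.9, 0.6]
wrist_force: [0.3, -0.2, -0.7]
t 16.42 p [ 0.4874 -0.1662  0.2624] yaw_y -59.3 tilt [-0.001  0.    -1.   ] F [ 0.3 -0.2 -0.7] gap 0.0511 grip 0.0 j6 2.12
```

View pics/m8.png

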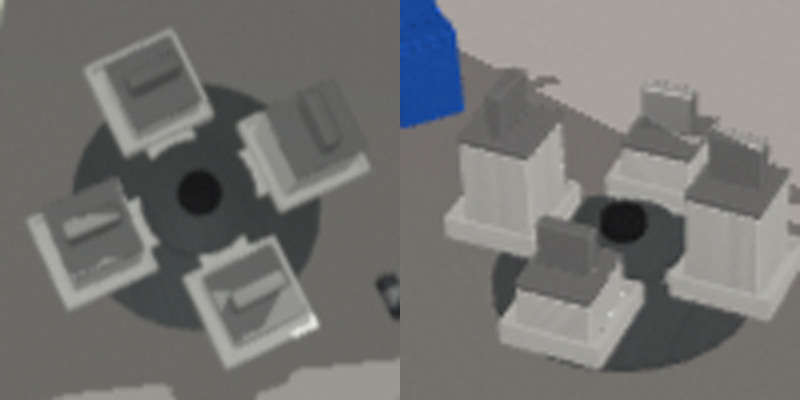

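All four carriers sit flat in their pockets: low (155,90) faces low (250,290), and tall (305,140) faces tall (85,240). The gripper is clear.

```bash
python3 -c "
from workcell import env
print(env.hand_in())"
```

```text
the job is handed in; nothing more can be done
None
```

Job handed in after about 16.5 s of robot time: the low and tall spares were set down gently, each flat in the pocket across from its own twin, and nothing else was touched.

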